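Stop the bench sander and hold its hood open for inspection

ROBOT

A 6-joint arm with a two-finger parallel gripper is mounted at the origin on the work surface. World frame = base frame: x ahead of the robot, y to its left, z up, the work surface at z = 0. Lengths are in mm, angles in rad, forces in N, time in s.
With the tool pointing down it reaches from about 225 to 725 mm from the base axis. Payload 3.1 kg.
Tool frame: the origin (TCP) lies at the very end of the fingers, on their centre line; the grasp point (between the pads) lies 19 mm behind it (env.grip_point_offset is the distance from the TCP to the grasp point, in mm); z points along the fingers, y is the line along which they close (so a half turn about z gives the same grasp; the last joint's range is limited). The gripper opens to 85 mm and grips with 20 to 120 N. Pads are 22 mm wide; open, the fingers measure 114 mm over their backs; the gripper's body (76 mm by 85 mm) begins 54 mm behind the grasp point. The pads swing forward as they close: fully open they stand 13 mm farther back than shut.
Start: joints at [-1.246, 0.048, 0.099, 1.622, 0, 1.443], TCP at [229.664, -472.093, 231.312] pointing down, gripper open.
Joint ranges: [-2.91, 2.91], [-0.99, 1.94], [-1.21, 1.42], [-2.12, 2.29], [-1.49, 1.47], [-3.14, 3.14]. Speed limits (rad/s): [2.79, 2.79, 3.14, 3.14, 3.14, 3.14].

INTERFACE

Orientations are given as a unit quaternion [w, x, y, z].
In Python, from cell import observe, imaging, ticket, search_frame, silhouettes, place_of, env gives the robot as it stands.
- The arm moves only by the tool step_arm, never from a script. Its argument "plan" is a list of rows, each a list of 7 numbers: the turn, a rotation vector about the tool's x, y, z in degrees, then the shift along the tool's x, y, z in units of 40 mm (1.0 is 40 mm), then the finger opening in mm, from 0 to 85.4. A call has 1 to 10 rows; each row is the pose to reach, as a shift and turn from the pose commanded when the call began, along the tool's axes at that moment; what a row does not reach only later rows make up. A row lasts 1/10 s, in which the tool goes at most 50 mm and 8.59 degrees, less where a joint would pass 70% of its speed; a pose out of reach is approached as far as the arm can. A call with a gripper value outside its range is refused whole. The fingers move at their own pace and stop on an object; "grip_force" is the grip in N (left out, the last holds). Time passes only in rows, so rows that repeat a pose let the fingers close. It gives the time, the measured TCP pose, the force, the opening and the grip force at its end, in the units of the state.
- observe(): the state, without advancing time (a new reading comes with each control period).
- imaging.camera(name): name is "scene" or "side" or "wrist"; returns a dict with "color" (400x640x3 uint8, red, green, blue), "depth" (400x640 float32, mm along the optical axis (not along the pixel's ray), 0 where there is no reading), "intrinsics" (3x3 intrinsics, pixels), "R" (3x3) and "t" (3): a world point X has camera coordinates R X + t; the wrist camera has in their place "tool_from_camera" (4x4, takes a point from camera to tool coordinates, whose origin is the TCP and whose axes are the flange's). Camera axes: x right, y down, z forward; pixel columns grow to the right and rows downward; lengths in mm; the calibration is good to about 2 mm. A picture is of the moment at which its call begins: read the wrist's pose just before it.
- ticket.hand_in(): hands the job in; it is judged then, once.
Trained networks look in the newest picture that a camera, given by its name, has taken for a name from the list of things; names that differ only in an ending like _2 or _b are one class to them, and where a whole thing is asked for, a point or a joint stands for the part that bears it (a point fixed in the world has none). Each returns a list of dicts, best first, with "score" (0 to 1); they miss things now and then, are a little off and sometimes report something else, mostly with a low value. They report only what shows in the picture. A call takes as long as a camera call.
- search_frame(camera, label): "centre" ([row, column] in pixels, amid what is visible of it).
- silhouettes(camera, label): "pixels" (400x640 bool, what is visible of it) and "centre" ([row, column] in pixels, amid what is visible of it).
- place_of(camera, label): "centre" ([row, column] in pixels: a listed point, or the origin of a listed thing).
The state is a dict: "time_s": time; "qpos": joint angles; "joint_velocities": joint speeds; "joint_torque": joint torques, N m; "eef_pos": TCP position; "orientation": TCP orientation; "wrist_force": force on the tool from outside, world axes, zero at the start; "ft_torque": the same for the moment, N m; "opening": opening from 0.0 (shut) to 1.0 (fully open); "grasp_force": force on a finger pad.
Only numpy, scipy, OpenCV 4.12 (cv2) and the standard library are available. Lean on these libraries where they do the work, as an engineer would, in place of code of your own. Each camera call takes 0.05 s, during which the arm holds its last target. There are 200 camera calls.

TASK

Make the bench drum sander safe for a look at its drum: with the hood shut, press the big mushroom stop button fully down and let it come up, then do the same with the square brake-release button; never press the small round start button. Then lift the hood by its pull bar and hold it open at 45 degrees: it falls shut by itself, so finish still holding the bar with the fingers, hood at rest. Leave the sanding block, glue bottle and screwdriver where they are, and do not prop the hood with anything.

Things in the scene. Friction and masses are not known exactly. Their poses are not given: they have to be found in the camera images.
- sander: Small bench drum sander, a grey open-topped box 210 deep (x) x 260 wide (y) x 100 high, fixed to the bench; a cork-coloured drum inside, a dark ribbed motor (85 dia) standing 100 out of its -y side, a short black dust port at its back (+x). Origin: centre of its underside on the bench. Its x points from front (the side with the pull bar, nearest the robot) to back, y along the hinge, z up.
- hood (a joint): opening angle of the sander's aluminium hood (210 x 260 x 30 high, covers the box top), rad: 0 shut, 0.785 = 45 degrees, stop at 1.45. Hinged along the top back edge of the box, it swings up and back at its front; it falls shut when let go at any angle. It takes about 1.5 to 3.5 N at the pull bar to lift.
- hood_hinge (a point): Middle of the hood's hinge line, 101 above the bench, 105 behind the sander's origin along its x. The hinge line runs along the sander's y. The axes turn with the hood.
- pull_bar (a point): The hood's pull bar: level round steel bar, 12 dia, 120 long, parallel to the hinge, on an arm at each end; 44 of open gap between bar and hood front, free above and below. This point: middle of the bar, 115 above the bench when shut; in the hood's frame 260 in front of and 14 above the hinge line. y along the bar; axes turn with the hood (x back, z up when shut).
- control_box: Grey control box 90 (x) x 210 (y) x 50 high fixed to the bench, left (+y) of the sander, three black push buttons on top in a row along its y, 66 apart, in any order. Each stands on a flat steel collar 50 dia. Origin: centre of its underside; z up.
- stop (a joint): travel of the stop button, m: 0 out, 0.007 fully down; springs back when let go; needs about 1.5 N to start and 5 N to bottom
- stop_top (a point): Stop button: the big round mushroom head, 44 dia. This point: centre of its top face, 78 mm above the bench when out; z up.
- brake (a joint): travel of the brake button, m: 0 out, 0.007 fully down; springs back when let go; needs about 1.5 N to start and 5 N to bottom
- brake_top (a point): Brake-release button: the square one, 30 x 30. This point: centre of its top face, 78 mm above the bench when out; z up.
- start (a joint): travel of the start button, m: 0 out, 0.007 fully down; springs back when let go; needs about 1.5 N to start and 5 N to bottom
- start_top (a point): Start button: the small round one, 18 dia; leave it alone. This point: centre of its top face, 78 mm above the bench when out; z up.
- sanding_block: Bystander: loose wooden sanding block with cork sole, 110 x 65 x 38 high. Origin: centre of its underside.
- glue: Bystander: loose upright yellow glue bottle with white cap, 60 dia x 150 high. Origin: centre of its underside.
- driver: Bystander: screwdriver lying on the bench. Origin: on its underside.

How it is judged (in metres and radians):
On the way, in this order (a step that is already met when the one before it is completed fails the run):
1. the stop button is fully down, the brake-release button out, the hood shut (value of joint stop above 0.005 m and value of joint brake below 0.002 m and value of joint hood below 0.05 rad), for 0.1 s.
2. the stop button is out again and the brake-release button is fully down, the hood still shut (value of joint brake above 0.005 m and value of joint stop below 0.002 m and value of joint hood below 0.05 rad), for 0.1 s.
At the end, for the whole second after the job is handed in: The hood rests at 45 degrees within 6 (0.68 to 0.89 rad, under 0.08 rad/s), the fingers bear on the pull bar or one of its two arms with more than 1 N, none of the loose things touches the sander, all buttons are out (within 2 mm) (value of joint hood between 0.68 and 0.89 rad and velocity of joint hood between -0.08 and 0.08 rad/s and (contact force between the fingers and hood_c5 above 1 N or contact force between the fingers and hood_c6 above 1 N or contact force between the fingers and hood_c7 above 1 N) and value of joint each of stop, brake, start below 0.002 m and contact force between each of sanding_block, glue, driver and sander below 0.1 N); the arm keeps its last pose, push and grip.
It fails at once if the start button is pressed (more than 3 mm) (value of joint start above 0.003 m).
It fails at once if a bystander is moved more than 30 mm (distance of any of sanding_block, glue, driver from where it was at the start of the episode above 0.03 m).
It also fails if it takes over 51 s, if anything falls off the work surface, if the arm or the gripper's body presses on something with over 40 N, if the wrist force passes 120 N, or if a joint passes its speed limit or range.

## Working session

There is one attempt and no reset: what is moved stays moved. The work goes in short steps, Python scripts to look and compute and a tool call to move; the robot and the scene stay as the last step left them, time stands still between calls to the robot, and variables do not carry over. Pictures are saved under pics/ and viewed, at most 10 in all, crops included, and the job is handed in when it is done.

Besides the shell and the picture viewer there is one more tool, called after "Request:" as name(argument=value, ...), one argument or row to a line, values as JSON. step_arm: Moves the arm, as the interface text tells. Its arguments: {"type":"object","properties":{"plan":{"type":"array"},"grip_force":{"type":"number"}},"required":["plan"]}

```bash
ls; mkdir -p pics
cat > h.py <<'E'
import numpy as np, cv2
from cell import observe, imaging, ticket, search_frame, silhouettes, place_of, env
from scipy.spatial.transform import Rotation as Ro
def RT(s):
    q=s["orientation"]; return Ro.from_quat([q[1],q[2],q[3],q[0]]).as_matrix(), np.array(s["eef_pos"])
def shot(name):
    s=observe(); c=imaging.camera(name)
    if name=="wrist":
        R,t=RT(s); T=np.eye(4);T[:3,:3]=R;T[:3,3]=t; c["W"]=T@c["tool_from_camera"]
    else:
        W=np.eye(4);W[:3,:3]=c["R"].T;W[:3,3]=-c["R"].T@c["t"];c["W"]=W
    return c
def ray(c,rc):
    d=np.linalg.inv(c["intrinsics"])@np.array([rc[1],rc[0],1.]); return c["W"][:3,3],c["W"][:3,:3]@d
def deep(c,rc):
    r,k=int(round(rc[0])),int(round(rc[1])); p=c["depth"][max(r-2,0):r+3,max(k-2,0):k+3]; p=p[p>0]
    if not len(p): return None
    o,d=ray(c,rc); return o+d*np.median(p)
def atz(c,rc,z):
    o,d=ray(c,rc); return o+d*(z-o[2])/d[2]
def save(c,f): cv2.imwrite("pics/"+f,c["color"][:,:,::-1])
E
python3 - <<'E'
from h import *
np.set_printoptions(precision=1,suppress=True)
print(observe())
H=dict(pull_bar=115,stop_top=78,brake_top=78,start_top=78,hood_hinge=101,sander=0,control_box=0,glue=0,sanding_block=0,driver=0)
for n in ["scene","side"]:
    c=shot(n); save(c,n+"1.png")
    print(n,c["W"][:3,3])
    for l,z in H.items():
        for r in place_of(n,l)[:2]: print(l,round(r["score"],2),np.array(r["centre"]),"deep",deep(c,r["centre"]),"atz",atz(c,r["centre"],z))
E
```

```text
pics
{'time_s': 0.0, 'qpos': array([-1.2,  0. ,  0.1,  1.6, -0. ,  1.4]), 'joint_velocities': array([-0.,  0., -0., -0.,  0., -0.]), 'joint_torque': array([  0. , -33.9,  32. ,   0. ,  -0. ,   0. ]), 'eef_pos': array([ 229.4, -471.5,  230.1]), 'orientation': array([-0. ,  1. ,  0.2, -0. ]), 'wrist_force': array([-1.6,  1.1,  0.4]), 'ft_torque': array([0., 0., 0.]), 'grasp_force': 0.0, 'opening': 1.0027112336691761}
scene [1183.1  944.7  739.1]
pull_bar 0.6 [139.7 289.4] deep [ 360.5 -424.3    6.7] atz [ 482.1 -221.9  115. ]
stop_top 0.39 [266.6 375.2] deep [601.3 329.5  50.1] atz [624.8 354.4  78. ]
brake_top 0.8 [257.6 394.6] deep [569.8 354.3  77.7] atz [570.1 354.5  78. ]
start_top 0.56 [224.2 366.3] deep [538.2 219.   76.3] atz [539.9 220.9  78. ]
hood_hinge 0.9 [167.3 217.1] deep [ 732.5 -198.7  103.9] atz [ 730.4 -203.9  101. ]
sander 0.92 [184.4 250.2] deep [689.3 -86.6  88.9] atz [ 621.9 -227.5    0. ]
control_box 0.61 [265.  375.1] deep [598.2 325.4  50.4] atz [555.3 280.    0. ]
glue 0.63 [272.  261.1] deep [803.4 173.1  20.4] atz [792.6 151.1   0. ]
sanding_block 0.73 [189
[... 163 characters left out ...]
_bar 0.74 [136.1 371.7] deep [ 478.7 -203.8  116.7] atz [ 478.4 -207.1  115. ]
brake_top 0.86 [289.3 329.1] deep [564.7 349.1  78.2] atz [564.7 348.9  78. ]
brake_top 0.33 [263.5 334.5] deep [558.  280.7  79.2] atz [558.  279.4  78. ]
start_top 0.59 [244.6 342.1] deep [545.  220.4  77.3] atz [545.1 221.2  78. ]
sander 0.59 [166.6 317.6] deep [620.1 -91.7  74.7] atz [ 628.2 -217.     0. ]
control_box 0.57 [294.2 333.2] deep [556.6 359.   76.8] atz [556.9 286.8   0. ]
glue 0.83 [243.7 239.8] deep [770.9 183.4  28.2] atz [780.2 151.3   0. ]
sanding_block 0.85 [205.1 402.7] deep [396.3  -8.   26.4] atz [389.9 -45.7   0. ]
driver 0.93 [291.7 249.1] deep [727.4 301.1   4.7] atz [728.6 296.8   0. ]
```

View pics/side1.png

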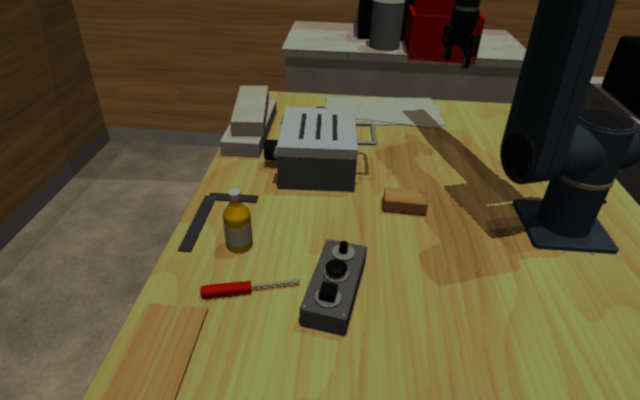

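View pics/scene1.png

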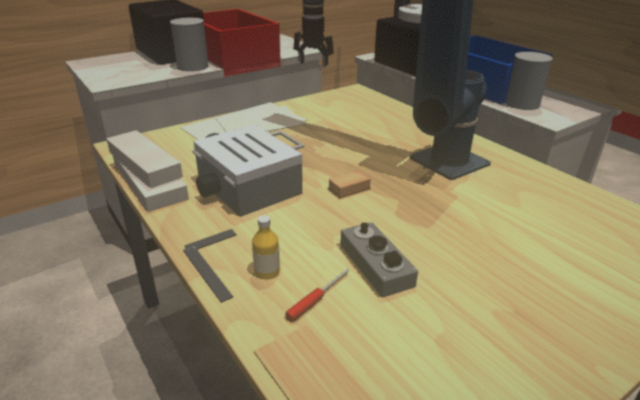

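The side view shows the control box with the square brake button nearest at (328,290), the mushroom stop in the middle at (336,268) and the small start at (344,246). The hood's pull bar faces the robot at (372,136). The scene view agrees. I'll move over the control box for a wrist view first.

```bash
cat >> h.py <<'E'
def to(p,yaw=None):
    R,t=RT(observe()); d=R.T@(np.array(p)-t)/40; a=np.degrees(np.arctan2(R[1,0],R[0,0]))
    print("tool yaw deg",a.round(2),"zaxis",R[:,2].round(3),"shift",d.round(3), "turn z" , None if yaw is None else -(yaw-a))
E
python3 -c "
from h import *
to([545,270,220])"
```

```text
tool yaw deg 25.94 zaxis [-0.  0. -1.] shift [ 15.205 -13.234   0.283] turn z None
```

Request:
step_arm(
  plan=[
    [0,0,-64.06,15.2,-13.23,0,0],
    [0,0,-64.06,15.2,-13.23,0,0],
    [0,0,-64.06,15.2,-13.23,0,0],
    [0,0,-64.06,15.2,-13.23,0,0],
    [0,0,-64.06,15.2,-13.23,0,0],
    [0,0,-64.06,15.2,-13.23,0,0],
    [0,0,-64.06,15.2,-13.23,0,0],
    [0,0,-64.06,15.2,-13.23,0,0],
    [0,0,-64.06,15.2,-13.23,0,0],
    [0,0,-64.06,15.2,-13.23,0,0],
  ],
  grip_force=30,
)

```text
time_s: 2.1
eef_pos: [425.7, -9.9, 231.7]
orientation: [0.001, 0.707, 0.707, 0.0]
wrist_force: [1.5, -0.6, -0.5]
opening: 0.001
grasp_force: 0.0
```

```bash
python3 -c "
from h import *
to([545,270,230],90)
c=shot('wrist');save(c,'w0.png');np.set_printoptions(precision=1,suppress=True)
for l in ['pull_bar','hood_hinge','sander']:
  for r in place_of('wrist',l)[:2]: print(l,r['score'],r['centre'],deep(c,r['centre']))
print(c['tool_from_camera'],c['intrinsics'])
"
```

```text
tool yaw deg 90.01 zaxis [ 0.001 -0.    -1.   ] shift [6.997 2.983 0.043] turn z 0.00581115425598
[[  -0.    -0.9   -0.3   82.2]
 [   1.     0.    -0.    -1. ]
 [   0.    -0.3    0.9 -142. ]
 [   0.     0.     0.     1. ]] [[338.5   0.  324.4]
 [  0.  338.5 196.7]
 [  0.    0.    1. ]]
```

Request:
step_arm(
  plan=[
    [0,0,0,7.0,3.2,0.5,0],
    [0,0,0,7.0,3.2,0.5,0],
    [0,0,0,7.0,3.2,0.5,0],
    [0,0,0,7.0,3.2,0.5,0],
    [0,0,0,7.0,3.2,0.5,0],
    [0,0,0,7.0,3.2,0.5,0],
    [0,0,0,7.0,3.2,0.5,0],
    [0,0,0,7.0,3.2,0.5,0],
  ],
)

```text
time_s: 3.1
eef_pos: [553.8, 267.1, 209.8]
orientation: [-0.0, 0.707, 0.707, -0.001]
wrist_force: [-0.4, -0.8, 0.0]
opening: 0.001
grasp_force: 0.0
```

```bash
python3 -c "
from h import *
np.set_printoptions(precision=1,suppress=True)
c=shot('wrist');save(c,'w1.png')
for l in ['stop_top','brake_top','start_top']:
  for r in place_of('wrist',l)[:2]: print(l,r['score'],np.array(r['centre']),deep(c,r['centre']),atz(c,r['centre'],78))
s=observe();print(s['eef_pos'],s['wrist_force'])
"
```

```text
stop_top 0.55 [169.9 328. ] [554.8 279.4  77.3] [554.8 279.6  78. ]
brake_top 0.81 [ 89.1 343.5] [566.6 343.6  77. ] [566.6 343.7  78. ]
start_top 0.76 [238.6 311.6] [540.3 216.2  77.2] [540.3 216.6  78. ]
start_top 0.64 [141.7 488.7] [715.3 292.2  13.8] [684.5 303.1  78. ]
[553.4 265.8 212.4] [ 0.5  0.2 -0.3]
```

View pics/w1.png

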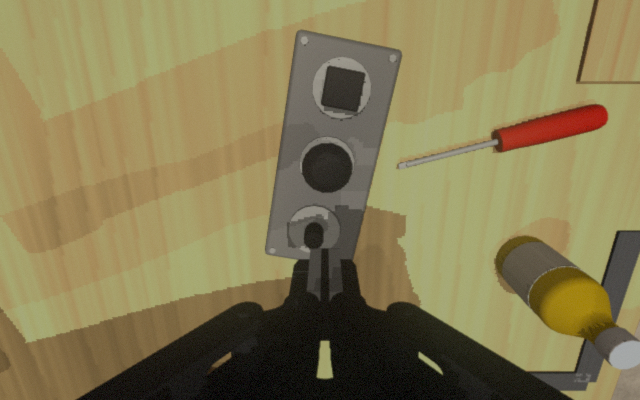

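The wrist view shows brake at (343,89), stop at (327,167) and start at (313,236), matching the networks. Pressing the stop first.

Request:
step_arm(
  plan=[
    [0,0,0,0.36,0.03,1.0,0],
    [0,0,0,0.36,0.03,2.0,0],
    [0,0,0,0.36,0.03,2.9,0],
    [0,0,0,0.36,0.03,3.2,0],
    [0,0,0,0.36,0.03,3.35,0],
    [0,0,0,0.36,0.03,3.45,0],
    [0,0,0,0.36,0.03,3.5,0],
    [0,0,0,0.36,0.03,3.5,0],
  ],
)

```text
time_s: 4.1
eef_pos: [555.8, 282.5, 73.8]
orientation: [0.001, 0.707, 0.707, 0.001]
wrist_force: [-1.7, -2.1, 3.5]
opening: -0.006
grasp_force: 1.7
```

Request:
step_arm(
  plan=[
    [0,0,0,0,0,0.08,0],
    [0,0,0,0,0,0.12,0],
    [0,0,0,0,0,0.12,0],
    [0,0,0,0,0,0.12,0],
  ],
)

```text
time_s: 4.5
eef_pos: [556.1, 282.7, 70.7]
orientation: [0.002, 0.707, 0.707, 0.002]
wrist_force: [-3.7, -3.8, 12.3]
opening: -0.004
grasp_force: 6.2
```

12 N means it has bottomed. Holding briefly, then rising and going to the brake button.

Request:
step_arm(
  plan=[
    [0,0,0,0,0,0,0],
    [0,0,0,0,0,-0.5,0],
    [0,0,0,0,0,-1.0,0],
    [0,0,0,1.0,0.15,-1.0,0],
    [0,0,0,1.575,0.27,-1.0,0],
    [0,0,0,1.575,0.27,-1.0,0],
    [0,0,0,1.575,0.27,-0.3,0],
    [0,0,0,1.575,0.27,-0.1,0],
    [0,0,0,1.575,0.27,0,0],
    [0,0,0,1.575,0.27,0,0],
  ],
)

```text
time_s: 5.5
eef_pos: [565.6, 345.9, 71.0]
orientation: [0.0, 0.707, 0.707, 0.002]
wrist_force: [-5.1, -0.5, 13.1]
opening: 0.0
grasp_force: 6.7
```

Request:
step_arm(
  plan=[
    [0,0,0,0,0,0,0],
    [0,0,0,0,0,0.02,0],
    [0,0,0,0,0,0.02,0],
  ],
)

```text
time_s: 5.8
eef_pos: [565.6, 345.9, 70.9]
orientation: [0.0, 0.707, 0.707, 0.002]
wrist_force: [-4.8, -2.1, 15.6]
opening: 0.001
grasp_force: 7.6
```

Request:
step_arm(
  plan=[
    [0,0,0,0,0,-1.2,0],
    [0,0,0,0,0,-2.4,0],
    [0,0,0,-0.5,0,-3.6,0],
    [0,0,0,-1.5,-0.2,-4.5,0],
    [0,0,0,-2.6,-0.4,-5.1,0],
    [0,0,0,-3.8,-0.6,-5.1,42],
    [0,0,0,-5.0,-0.8,-5.1,42],
    [0,0,0,-6.2,-1.0,-5.1,42],
    [0,0,0,-7.4,-1.2,-5.1,42],
    [0,0,0,-8.6,-1.4,-5.1,42],
  ],
)

```text
time_s: 6.8
eef_pos: [508.0, -0.7, 269.6]
orientation: [-0.0, 0.707, 0.707, -0.0]
wrist_force: [-0.5, -1.1, -0.7]
opening: 0.489
grasp_force: 0.0
```

Request:
step_arm(
  plan=[
    [0,0,0,-1.2,-0.2,0,42],
    [0,0,0,-2.4,-0.4,0,42],
    [0,0,0,-3.6,-0.6,0,42],
    [0,0,0,-4.8,-0.8,0,42],
    [0,0,0,-6.0,-0.8,0,42],
    [0,0,0,-6.75,-0.8,0,42],
    [0,0,0,-6.75,-0.8,0,42],
    [0,0,0,-6.75,-0.8,0,42],
  ],
)

```text
time_s: 7.6
eef_pos: [476.4, -268.9, 269.1]
orientation: [-0.001, 0.708, 0.706, 0.0]
wrist_force: [0.7, -0.0, -0.0]
opening: 0.494
grasp_force: 0.0
```

```bash
python3 -c "
from h import *
np.set_printoptions(precision=1,suppress=True)
c=shot('wrist');save(c,'w2.png')
for l,z in [('pull_bar',115),('hood_hinge',101),('sander',0)]:
  for r in place_of('wrist',l)[:2]: print(l,r['score'],np.array(r['centre']),deep(c,r['centre']),atz(c,r['centre'],z))
s=observe();print(s['eef_pos'],s['wrist_force'],s['opening'])
"
```

```text
pull_bar 0.73 [134.2 322.4] [ 472.9 -228.9  120.2] [ 472.8 -229.7  115. ]
hood_hinge 0.65 [116.3 612.3] [ 707.6 -213.5  130.1] [ 731.5 -216.3  101. ]
hood_hinge 0.48 [131.6 321.3] [ 471.9 -226.8  119.9] [ 471.7 -229.3  101. ]
sander 0.66 [112.6 454.4] [ 579.2 -210.2  131.3] [ 627.7 -221.2    0. ]
[ 477.3 -267.2  270. ] [ 0.7 -0.1  0.5] 0.49310451097670827
```

View pics/w2.png

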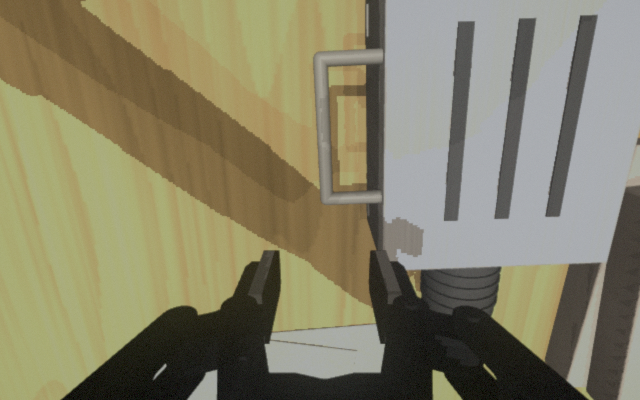

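The wrist view shows the bar as a vertical line from (320,58) to (325,198), with the hood to its right and the fingers clear of it. The bar is slightly yawed, so I'll compute its line.

```bash
python3 -c "
from h import *
np.set_printoptions(precision=1,suppress=True)
c=shot('wrist')
P=[]
for r in range(75,186,5):
  row=c['depth'][r]
  for k in range(305,340):
    p=deep(c,(r,k)) if row[k]>0 else None
    if p is not None and 117<p[2]<124: P.append(p)
P=np.array(P);print(len(P),P.mean(0))
m=np.polyfit(P[:,1],P[:,0],1);print('dx/dy',m, 'yaw',np.degrees(np.arctan(-m[0])),P.min(0),P.max(0))
for rc in [(58,320),(198,325)]: print(atz(c,rc,117))
"
```

```text
276 [ 473.6 -224.3  119.3]
dx/dy [ -0.  464.2] yaw 2.404306116901382 [ 466.9 -273.9  117. ] [ 480.7 -179.8  120.6]
[ 471.9 -166.9  117. ]
[ 476.2 -286.5  117. ]
```

Request:
step_arm(
  plan=[
    [0,0,-2.3,1.01,-0.08,0,42],
    [0,0,-2.3,1.01,-0.08,0.9,42],
    [0,0,-2.3,1.01,-0.08,1.8,42],
    [0,0,-2.3,1.01,-0.08,2.6,42],
    [0,0,-2.3,1.01,-0.08,3.2,42],
    [0,0,-2.3,1.01,-0.08,3.7,42],
    [0,0,-2.3,1.01,-0.08,4.1,42],
    [0,0,-2.3,1.01,-0.08,4.34,42],
    [0,0,-2.3,1.01,-0.08,4.34,42],
  ],
)

```text
time_s: 8.75
eef_pos: [473.1, -226.7, 94.7]
orientation: [-0.001, 0.692, 0.722, -0.0]
wrist_force: [-0.1, -0.3, 0.1]
opening: 0.498
grasp_force: 0.0
```

Request:
step_arm(
  plan=[
    [0,0,0,0,0,0,30],
    [0,0,0,0,0,0,20],
    [0,0,0,0,0,0,5],
    [0,0,0,0,0,0,0],
    [0,0,0,0,0,0,0],
    [0,0,0,0,0,0,0],
  ],
  grip_force=25,
)

```text
time_s: 9.35
eef_pos: [475.4, -228.5, 97.6]
orientation: [0.002, 0.693, 0.721, 0.001]
wrist_force: [2.8, 0.9, 4.7]
opening: 0.13
grasp_force: 25.0
```

Request:
step_arm(
  plan=[
    [0,0,0,0.02,0.02,-0.25,0],
    [0,0,0,0,0.047,-0.51,0],
    [0,0,0,0,0.08,-0.75,0],
    [0,0,0,0,0.135,-1.01,0],
    [0,0,0,0,0.19,-1.26,0],
    [0,0,0,0,0.261,-1.508,0],
    [0,0,0,0,0.335,-1.75,0],
    [0,0,0,0,0.426,-1.99,0],
    [0,0,0,0,0.426,-1.99,0],
  ],
)

```text
time_s: 10.25
eef_pos: [492.0, -227.8, 175.6]
orientation: [0.001, 0.693, 0.721, 0.0]
wrist_force: [6.5, -0.3, -3.7]
opening: 0.126
grasp_force: 25.0
```

Request:
step_arm(
  plan=[
    [0,0,0,0,0.1,-0.24,0],
    [0,0,0,0,0.203,-0.471,0],
    [0,0,0,0,0.32,-0.7,0],
    [0,0,0,0,0.441,-0.92,0],
    [0,0,0,0,0.575,-1.14,0],
    [0,0,0,0,0.714,-1.355,0],
    [0,0,0,0,0.865,-1.56,0],
    [0,0,0,0,1.021,-1.764,0],
    [0,0,0,0,1.19,-1.96,0],
    [0,0,0,0,1.359,-2.148,0],
  ],
)

```text
time_s: 11.25
eef_pos: [542.4, -225.5, 260.1]
orientation: [-0.003, 0.693, 0.721, -0.003]
wrist_force: [-3.1, -0.6, -1.6]
opening: 0.129
grasp_force: 24.5
```

Request:
step_arm(
  plan=[
    [0,0,0,0,0.18,-0.18,0],
    [0,0,0,0,0.3,-0.29,0],
    [0,0,0,0,0.366,-0.356,0],
    [0,0,0,0,0.366,-0.356,0],
    [0,0,0,0,0.366,-0.356,0],
    [0,0,0,0,0.366,-0.356,0],
    [0,0,0,0,0.366,-0.356,0],
    [0,0,0,0,0.366,-0.356,0],
  ],
)

```text
time_s: 12.05
eef_pos: [557.4, -224.9, 275.7]
orientation: [-0.002, 0.693, 0.721, -0.002]
wrist_force: [-6.1, 0.4, 3.3]
opening: 0.132
grasp_force: 24.7
```

```bash
python3 -c "
from h import *
np.set_printoptions(precision=1,suppress=True)
for n in ['side','scene']:
  c=shot(n);save(c,n+'2.png')
  for r in place_of(n,'pull_bar')[:2]: print(n,r['score'],np.array(r['centre']),deep(c,r['centre']))
  for l in ['glue','sanding_block','driver']:
    for r in place_of(n,l)[:1]: print(l,atz(c,r['centre'],0))
s=observe();print(s['eef_pos'],s['wrist_force'],s['opening'],s['grasp_force'],s['joint_velocities'])
R,t=RT(s);g=t-19*R[:,2];d=g[:2]-np.array([732,-217]);x=d@[.999,.04];z=g[2]-101
print('angle',np.degrees(np.arctan2(z,-x)-np.arctan2(14,260)),np.hypot(x,z),'want 260.4')
"
```

```text
side 0.76 [ 72.3 348. ] [ 555.5 -200.9  294.7]
side 0.21 [244.5 239.3] [771.9 184.3  26.5]
glue [781.  154.9   0. ]
sanding_block [384.7 -51.7   0. ]
driver [723.1 294.3   0. ]
scene 0.92 [ 86.1 265.6] [ 558.7 -214.3  298.9]
glue [783.9 155.6   0. ]
sanding_block [395.6 -27.8   0. ]
driver [719.2 283.3   0. ]
[ 557.4 -224.8  275.7] [-5.5 -0.3  2.4] 0.12765443029378387 24.688803255558014 [-0. -0.  0. -0. -0. -0.]
angle 44.88542539978588 260.84589315335484 want 260.4
```

View pics/side2.png

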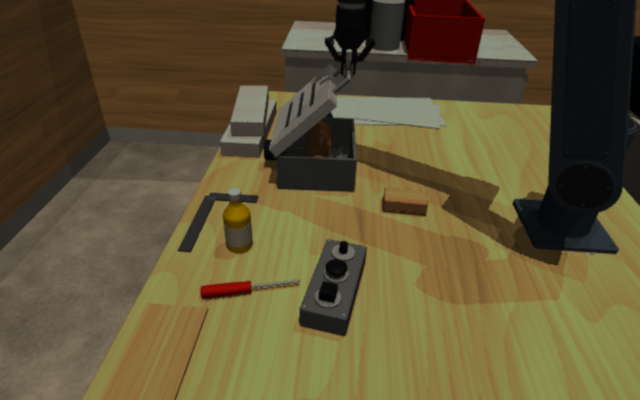

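The side view shows the hood open near 45° (computed 44.9°), with the fingers on the bar at (348,72). All buttons are out and the bystanders are where they were.

```bash
python3 -c "
from h import *
print(ticket.hand_in())"
```

```text
the job is handed in; nothing more can be done
None
```

I pressed and released the stop button and then the brake-release button with the hood shut, lifted the hood to about 45° (44.9° computed), and handed the job in with the fingers still gripping the pull bar; the hand-in did not report the verdict.

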